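Lay out amplifier parts on their silhouette pads

TASK

Lay out the four parts for the amplifier rebuild: carry the blue can capacitor, the finned heatsink, the iron-core transformer and the copper ring choke each to the black pad that shows its own yellow silhouette. Set each one down upright and centred without dropping it, the heatsink and the transformer turned so that their long side follows the silhouette's, and let go of it. Leave the brown bottle and the jar with the green lid standing where they are.

Things in the scene. Friction and masses are not known exactly. Their poses are not given: they have to be found in the camera images.
- cap_mid (a point): blue can capacitor standing upright: cylinder 35 mm in diameter, 50 mm tall, bare aluminium top, a white stripe down one side; about 80 g. The point is its centre, 25 mm above its underside; z is up along the can.
- heatsink_mid (a point): bright aluminium heatsink, upright fins along its length: 90 mm long (its x), 36 mm wide (its y), 40 mm tall; about 160 g. Its sides can be gripped across the 36 mm. The point is its centre, 20 mm above its underside; z is up.
- transformer_mid (a point): iron-core transformer, a plus shape from above: dark steel core 60 mm long (its x), 24 mm thick (its y), 44 mm tall, with a yellow and copper winding through the middle that is 34 mm along x, 42 mm across y, and stops 4 mm short of the core's top and bottom; about 350 g. Can be gripped across the winding's 42 mm. The point is its centre, 22 mm above its underside; z is up.
- choke_mid (a point): copper-coloured ring choke lying flat: ring 48 mm outside diameter, 18 mm hole, 28 mm tall; about 120 g. The point is its centre, 14 mm above its underside; z is up.
- pad_cap: fixed black rubber pad 74 x 74 mm, 4 mm thick, with a yellow filled disc 39 mm in diameter at its centre: the capacitor's place. Origin: centre of its underside, at table height.
- pad_heatsink: fixed black rubber pad 112 mm (its x) x 58 mm, 4 mm thick, with a plain yellow bar 94 mm (along x) x 40 mm at its centre: the heatsink's place. Origin: centre of its underside, at table height. Either way round along x is right.
- pad_transformer: fixed black rubber pad 82 mm (its x) x 64 mm, 4 mm thick, with a yellow plus shape at its centre, 64 mm long (along x) and 28 mm wide, crossed by a block 38 mm (x) x 46 mm (y): the transformer's place. Origin: centre of its underside, at table height. Either way round along x is right.
- pad_choke: fixed black rubber pad 74 x 74 mm, 4 mm thick, with a yellow ring, 52 mm outside and 17 mm inside diameter, at its centre: the ring choke's place. Origin: centre of its underside, at table height.
- flux: bystander, not to be moved: small brown bottle with black cap, 30 mm in diameter, 62 mm tall, loose. Origin: centre of its underside.
- jar: bystander, not to be moved: small clear jar with green lid, 34 mm in diameter, 45 mm tall, loose. Origin: centre of its underside.
Mind the look-alikes: they are no part of the job. There is more than one size of the part that bears choke_mid; the job needs the middle-sized.

How it is judged (in metres and radians):
At the end, for the whole second after the job is handed in: Each of the four parts stands upright (within 0.1 rad) on the pad with its own silhouette, its centre within 12 mm of the pad's centre, the heatsink's and transformer's long axes within 0.2 rad of their silhouettes' (either way round), all released and at rest (horizontal distance between cap_mid and pad_cap below 0.012 m and angle between each of cap_mid, heatsink_mid, transformer_mid, choke_mid's own z axis and vertical below 0.1 rad and height (world z) of cap_mid between 0.026 and 0.034 m and linear speed of each of cap, heatsink, transformer, choke below 0.02 m/s and contact force between the fingers and cap below 0.05 N and horizontal distance between heatsink_mid and pad_heatsink below 0.012 m and height (world z) of heatsink_mid between 0.021 and 0.029 m and contact force between the fingers and heatsink below 0.05 N and angle between the x axis of heatsink_mid and the x axis of pad_heatsink, either way round below 0.2 rad and horizontal distance between transformer_mid and pad_transformer below 0.012 m and height (world z) of transformer_mid between 0.023 and 0.031 m and contact force between the fingers and transformer below 0.05 N and angle between the x axis of transformer_mid and the x axis of pad_transformer, either way round below 0.2 rad and horizontal distance between choke_mid and pad_choke below 0.012 m and height (world z) of choke_mid between 0.015 and 0.023 m and contact force between the fingers and choke below 0.05 N); the robot touches nothing.
It fails at once if a part is dropped: let go more than 25 mm above its resting height on the pad ((height (world z) of cap_mid above 0.054 m and contact force between anything else and cap below 0.005 N) or (height (world z) of heatsink_mid above 0.049 m and contact force between anything else and heatsink below 0.005 N) or (height (world z) of transformer_mid above 0.051 m and contact force between anything else and transformer below 0.005 N) or (height (world z) of choke_mid above 0.043 m and contact force between anything else and choke below 0.005 N)).
It fails at once if the brown bottle is pushed more than 25 mm from its place or knocked over (distance of flux from where it was at the start of the episode above 0.025 m or angle between flux's own z axis and vertical above 0.5 rad).
It fails at once if the jar with the green lid is pushed more than 25 mm from its place or knocked over (distance of jar from where it was at the start of the episode above 0.025 m or angle between jar's own z axis and vertical above 0.5 rad).
It also fails if it takes over 115 s, if anything falls off the work surface, if the arm or the gripper's body presses on something with over 40 N, if the wrist force passes 120 N, or if a joint passes its speed limit or range.

ROBOT

A 6-joint arm with a two-finger parallel gripper is mounted at the origin on the work surface. World frame = base frame: x ahead of the robot, y to its left, z up, the work surface at z = 0. Lengths are in m, angles in degrees, forces in N, time in s.
With the tool pointing down it reaches from about 0.375 to 0.9 m from the base axis. Payload 3.1 kg.
Tool frame: the origin (TCP) lies midway between the tips of the shut fingers; the grasp point (between the pads) lies bot.hold_point_z behind it (bot.hold_point_z is the distance from the TCP to the grasp point, in m); z points along the fingers, y is the direction in which the jaws open and shut (so a half turn about z gives the same grasp; the last joint's range is limited). The gripper opens to 87 mm and grips with 3 to 60 N. Pads are 19 mm wide; open, the fingers measure 117 mm over their backs; the gripper's body (75 mm by 190 mm) begins 51 mm behind the grasp point.
Start: joints at [-83.394, 30.224, 82.088, -0, 67.689, -10.227], TCP at [0.181, -0.598, 0.223] pointing down, gripper open.
Joint ranges: [-176.69, 176.69], [-43.24, 126.21], [12.49, 139.97], [-82, 262], [0, 151.66], [-163.58, 163.58]. Speed limits (degrees/s): [159.86, 159.86, 180, 180, 180, 180].

INTERFACE

Orientations are given as a 3x3 rotation matrix whose columns are the frame's x, y, z axes.
In Python, from rig import bot, vision gives the robot as it stands.
- The arm moves only by the shell command python3 -m inch 'ROWS'. ROWS is JSON, a list of rows, each a list of 5 numbers: the finger opening in mm, from 0 to 87, then the shift along the tool's x, y, z in mm, then the turn about the tool's z in rad. In form: [[hand, dx, dy, dz, roll], ...]. A call has 1 to 8 rows; each row is the pose to reach, as a shift and turn from the pose measured when the call began, along the tool's axes at that moment; what a row does not reach only later rows make up. A row lasts 1/10 s, in which the tool goes at most 50 mm and 8.59 degrees, less where a joint would pass 70% of its speed; a pose out of reach is approached as far as the arm can. A call with a gripper value outside its range is refused whole. The fingers move at their own pace and stop on an object; the grip force is fixed at half the most. Time passes only in rows, so rows that repeat a pose let the fingers close. It gives the time, the measured TCP pose, the force and the opening at its end, in the units of the state.
- bot.read_state(): the state, without advancing time (a new reading comes with each control period).
- vision.capture(name): name is "side" or "top"; returns (picture, depth): 480x640x3 uint8, red, green, blue; 480x640 float32, m along the optical axis (not along the pixel's ray), 0 where there is no reading.
- vision.camera_model(name): a dict with "intrinsics" (3x3 intrinsics, pixels), "dist" ([k1, k2, p1, p2, k3] as OpenCV has them; the pictures are not rectified), "camera_from_world" (4x4, takes a point from world to camera coordinates). Camera axes: x right, y down, z forward; pixel columns grow to the right and rows downward; lengths in m; the calibration is good to about 2 mm. A picture is of the moment at which its call begins. camera_model takes no time and is no camera call.
- bot.hand_in(): hands the job in, once; it reports no verdict.
The state is a dict: "time_s": time; "joint_positions": joint angles; "qvel": joint speeds; "tau": joint torques, N m; "position": TCP position; "tcp_rot": TCP orientation; "force": force on the tool from outside, world axes, zero at the start; "moment": the same for the moment, N m; "opening": opening from 0.0 (shut) to 1.0 (fully open).
Only numpy, scipy, OpenCV 4.12 (cv2) and the standard library are available. Lean on these libraries where they do the work, as an engineer would, in place of code of your own. Each camera call takes 0.05 s, during which the arm holds its last target. There are 200 camera calls.

## Working session

There is one attempt and no reset: what is moved stays moved. The work goes in short steps, Python scripts to look and compute and a shell command to move; the robot and the scene stay as the last step left them, time stands still between calls to the robot, and variables do not carry over. Pictures are saved under pics/ and viewed, about 12 in all and at most 16, crops included, and the job is handed in when it is done.

```bash
ls; mkdir -p pics; python3 - <<'E'
from rig import bot, vision
import cv2,numpy as np
for n in("top","side"):
    p,d=vision.capture(n); np.savez(f"pics/{n}0.npz",p=p,d=d)
    cv2.imwrite(f"pics/{n}0.png",cv2.cvtColor(p,cv2.COLOR_RGB2BGR))
    m=vision.camera_model(n); print(n,m["intrinsics"],m["dist"],m["camera_from_world"])
s=bot.read_state();print(s["time_s"],s["position"],s["tcp_rot"],s["opening"],bot.hold_point_z)
E
```

```text
pics
top [[526.18620036   0.         318.69391687]
 [  0.         526.18620036 243.89574328]
 [  0.           0.           1.        ]] [-0.07094569  0.          0.          0.          0.        ] [[-0.02040787 -0.99976704  0.00702714  0.00396969]
 [-0.98667492  0.01900484 -0.1615903   0.53608696]
 [ 0.16141911 -0.01023121 -0.98683291  1.10481889]
 [ 0.          0.          0.          1.        ]]
side [[508.21237733   0.         321.51792515]
 [  0.         508.21237733 249.70249836]
 [  0.           0.           1.        ]] [-0.06546802  0.          0.          0.          0.        ] [[-0.81555129 -0.57855349  0.01232684  0.42793788]
 [-0.45151506  0.62286068 -0.63888866  0.26377347]
 [ 0.36195336 -0.52661223 -0.76920045  0.94687244]
 [ 0.          0.          0.          1.        ]]
0.1 [ 0.18092676 -0.59755025  0.22164792] [[ 9.57162656e-01  2.89550686e-01 -2.21867653e-04]
 [ 2.89550545e-01 -9.57160672e-01  1.98239029e-03]
 [ 3.61639477e-04 -1.96171186e-03 -9.99998010e-01]] 1.0046357715625562 0.0187
```

View pics/top0.png

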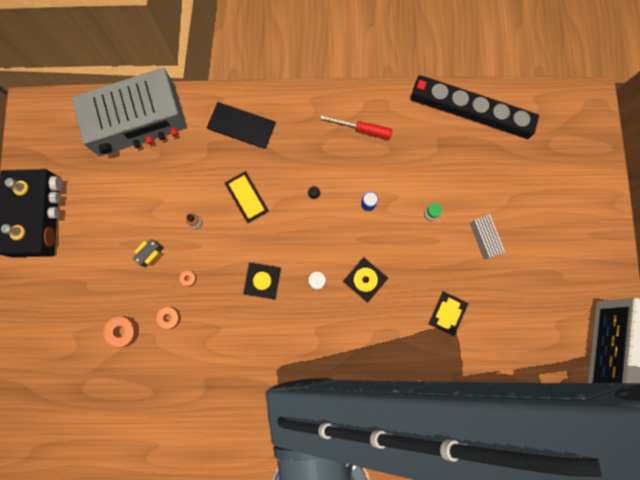

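View pics/side0.png

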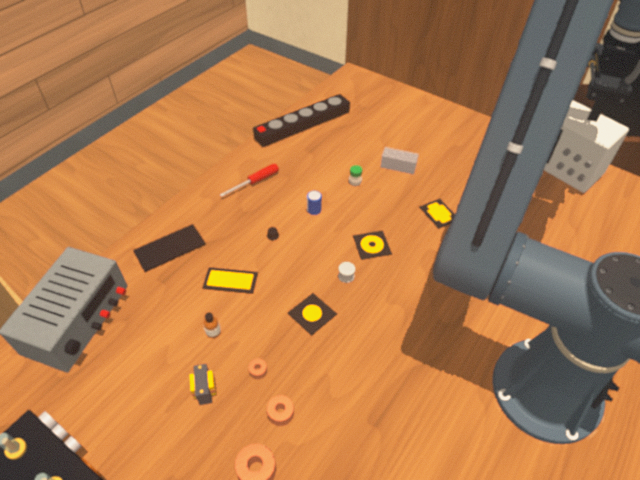

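The top picture shows these positions:
- Capacitor (370,201)
- Heatsink (488,236)
- Transformer (148,252)
- Jar (433,212) and bottle (194,220)
- Pads: heatsink (246,196), cap (262,281), choke (365,279), transformer (448,313)

Choke candidates are the rings at (188,278), (167,318) and (119,332). The middle-sized one should be (167,318), about 24 px or 48 mm across. I'll measure it and check it in a crop.

```bash
cat > h.py <<'E'
from rig import bot, vision
import cv2, numpy as np
def ray(n,uv,z):
    """pixels -> world xy on the plane at height z"""
    m=vision.camera_model(n);T=m["camera_from_world"];R=T[:3,:3];c=-R.T@T[:3,3]
    q=cv2.undistortPoints(np.float32(uv).reshape(-1,1,2),m["intrinsics"],np.array(m["dist"]))[:,0]
    d=np.c_[q,np.ones(len(q))]@R
    return (c+d*((z-c[2])/d[:,2])[:,None])[:,:2]
def cloud(n,depth):
    m=vision.camera_model(n);T=m["camera_from_world"];R=T[:3,:3];c=-R.T@T[:3,3]
    v,u=np.mgrid[:480,:640];uv=np.c_[u.ravel(),v.ravel()].astype(np.float32)
    q=cv2.undistortPoints(uv.reshape(-1,1,2),m["intrinsics"],np.array(m["dist"]))[:,0]
    return (c+(np.c_[q,np.ones(len(q))]@R)*depth.ravel()[:,None]).reshape(480,640,3)
def rect(xy):
    """centre, sizes mm, angle of the long side in degrees"""
    (c,s,a)=cv2.minAreaRect(np.float32(xy)*1000)
    if s[0]<s[1]: a+=90;s=s[::-1]
    return np.round(c,1),np.round(s,1),round((a+90)%180-90,1)
def big(mask,win):
    u,v,r=win;m=np.zeros_like(mask);m[v-r:v+r,u-r:u+r]=mask[v-r:v+r,u-r:u+r]
    k=max(cv2.findContours(m.astype(np.uint8),cv2.RETR_EXTERNAL,cv2.CHAIN_APPROX_NONE)[0],key=cv2.contourArea)
    return k[:,0]
def tops(n,d,win,lo,hi):
    u,v,r=win;P=cloud(n,d)[v-r:v+r,u-r:u+r].reshape(-1,3)
    return P[(P[:,2]>lo)&(P[:,2]<hi)]
E
cat > m0.py <<'E'
from h import *
f=np.load("pics/top0.npz");p,d=f["p"],f["d"]
H=cv2.cvtColor(p,cv2.COLOR_RGB2HSV)
yel=cv2.inRange(H,(24,150,120),(34,255,255))
for nm,w in dict(pad_h=(246,196,34),pad_c=(262,281,25),pad_ch=(365,279,28),pad_t=(448,313,30)).items():
    print(nm,rect(ray("top",big(yel,w),.004)))
print("depth zeros",(d==0).sum())
for nm,w,z in [("cap",(370,201,18),.05),("hs",(488,236,30),.04),("tr",(148,252,20),.044),("ch_s",(188,278,12),.018),("ch_m",(167,318,17),.028),("ch_l",(119,332,22),.035),("flux",(194,220,14),.062),("jar",(433,212,15),.045)]:
    P=tops("top",d,w,.012,.08);zt=np.percentile(P[:,2],90)
    Q=P[P[:,2]>zt-.008];print(nm,"ztop",zt.round(4),len(Q),rect(Q[:,:2]),"mean",(Q[:,:2].mean(0)*1000).round(1))
c=p[215:345,95:225];e=cv2.resize(c,(560,560),interpolation=2)
cv2.imwrite("pics/crop1.png",cv2.cvtColor(e,cv2.COLOR_RGB2BGR))
E
python3 m0.py
```

```text
pad_h (array([656.5, 157.7]), array([90.4, 36.4]), 29.3)
pad_c (array([462.2, 122.4]), array([33.7, 33.6]), -0.3)
pad_ch (array([ 459.9, -110.2]), array([47.2, 47.1]), -1.8)
pad_t (array([ 380.8, -292.7]), array([60.5, 42.8]), -27.3)
depth zeros 1251
cap ztop 0.0535 198 (array([ 634.6, -120.8]), array([34.2, 33.1]), -2.9) mean [ 634.3 -121.1]
hs ztop 0.0418 548 (array([ 548. , -385.4]), array([89.1, 39. ]), 19.5) mean [ 547.7 -385. ]
tr ztop 0.046 397 (array([526.2, 373.5]), array([60.4, 41. ]), -42.5) mean [526.4 373.2]
ch_s ztop 0.0226 167 (array([470.2, 285.7]), array([33.7, 33.4]), 87.7) mean [470.1 285.7]
ch_m ztop 0.0305 328 (array([382.9, 326.5]), array([45.6, 45.6]), 88.6) mean [383.1 326.3]
ch_l ztop 0.0416 635 (array([354. , 429.1]), array([66.4, 62. ]), 89.3) mean [354.  429.1]
flux ztop 0.0623 43 (array([597.4, 272.6]), array([14.7, 13.7]), 45.1) mean [597.2 271.7]
jar ztop 0.0471 154 (array([ 607.4, -265.3]), array([30.6, 28.9]), 31.1) mean [ 607.5 -265.4]
```

View pics/crop1.png

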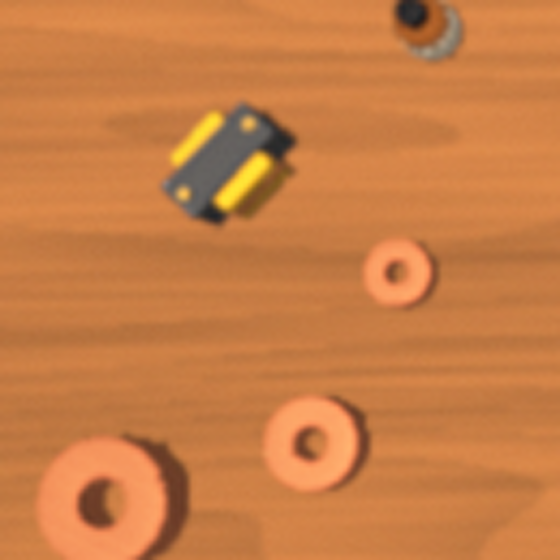

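The crop shows the bottle at top right, the transformer with its core running up-right, and three rings. The rings measure 34, 46 and 66 mm, so the middle one at top-view (167,318) is the 48 mm choke. I'll start with the heatsink.

```bash
cat > go.py <<'E'
import sys
from h import *
def rel(x,y,z,yaw):
    s=bot.read_state();R=np.array(s["tcp_rot"]);d=R.T@(np.array([x,y,z])-1000*np.array(s["position"]))
    w=np.degrees(np.arctan2(R[1,0],R[0,0]));a=(yaw-w+180)%360-180
    print("t",round(s["time_s"],2),"pos",(1000*np.array(s["position"])).round(1),"yaw",w.round(1),"open",round(s["opening"]*87,1),"j6",round(s["joint_positions"][5],1),"F",np.round(s["force"],1))
    print("-> d",d.round(1),"roll",round(-np.radians(a),3))
rel(*map(float,sys.argv[1:]))
E
python3 go.py 548 -385 120 19.5
python3 -m inch '[[87,413,-97,20,-0.047],[87,413,-97,20,-0.047],[87,413,-97,20,-0.047],[87,413,-97,20,-0.047],[87,413,-97,20,-0.047],[87,413,-97,20,-0.047],[87,413,-97,50,-0.047],[87,413,-97,100,-0.047]]'
python3 -m inch '[[87,0,0,0,0],[87,0,0,0,0]]'
python3 go.py 548 -385 120 19.5
```

```text
t 0.1 pos [ 180.9 -597.6  221.6] yaw 16.8 open 87.4 j6 -10.2 F [ 0.3  0.6 -0.5]
-> d [412.9 -97.  102. ] roll -0.047
time_s: 0.9
position: [0.5174, -0.4052, 0.1624]
tcp_rot: [[0.942, 0.336, 0.006], [0.336, -0.942, -0.004], [0.004, 0.005, -1.0]]
force: [1.4, -0.8, 0.3]
opening: 1.0
time_s: 1.1
position: [0.5177, -0.404, 0.1612]
tcp_rot: [[0.941, 0.338, 0.004], [0.338, -0.941, -0.002], [0.003, 0.003, -1.0]]
force: [-0.2, -0.4, 0.2]
opening: 0.997
t 1.1 pos [ 517.7 -404.   161.2] yaw 19.8 open 86.8 j6 22.5 F [-0.2 -0.4  0.2]
-> d [34.8 -7.7 41.3] roll 0.005
```

```bash

python3 -m inch '[[70,35,-8,61,0.005],[70,35,-8,61,0.005],[70,35,-8,61,0.005],[70,35,-8,61,0.005]]' | head -3
python3 - <<'E'
from h import *
for n in("side","top"):
    p,d=vision.capture(n);np.savez(f"pics/{n}1.npz",p=p,d=d)
    if n=="side":cv2.imwrite("pics/s1.png",cv2.cvtColor(cv2.resize(p[80:280,300:500],(700,700),interpolation=2),cv2.COLOR_RGB2BGR))
# cross-check all from the first side view
f=np.load("pics/side0.npz");p,d=f["p"],f["d"];H=cv2.cvtColor(p,cv2.COLOR_RGB2HSV)
yel=cv2.inRange(H,(24,150,120),(34,255,255))
for nm,w in dict(pad_h=(230,280,32),pad_c=(312,313,20),pad_ch=(372,244,20),pad_t=(438,213,20)).items():
    print(nm,rect(ray("side",big(yel,w),.004)))
for nm,w,z in [("cap",(315,200,16),.05),("hs",(400,160,24),.04),("tr",(203,383,24),.044),("ch_m",(280,408,17),.028)]:
    P=tops("side",d,w,.012,.08);zt=np.percentile(P[:,2],95);Q=P[P[:,2]>zt-.006];print(nm,zt.round(4),rect(Q[:,:2]))
E
python3 go.py 548 -385 7 19.5
```

```text
time_s: 1.5
position: [0.5474, -0.3858, 0.1008]
tcp_rot: [[0.943, 0.333, 0.003], [0.333, -0.943, -0.003], [0.002, 0.004, -1.0]]
pad_h (array([655.9, 158.5]), array([92.5, 38.4]), 29.5)
pad_c (array([462.5, 123.4]), array([36.5, 35.1]), -54.2)
pad_ch (array([ 460.7, -108.6]), array([48.9, 45.3]), 35.9)
pad_t (array([ 379.9, -291.6]), array([60.9, 43.2]), -23.8)
cap 0.0522 (array([ 632.6, -120.3]), array([34.3, 33.1]), -53.5)
hs 0.0407 (array([ 546.2, -382.6]), array([90.9, 45.2]), 16.4)
tr 0.0457 (array([525.6, 375.2]), array([61.7, 41.3]), -41.8)
ch_m 0.0298 (array([382.6, 329.3]), array([48. , 46.9]), -65.4)
t 1.6 pos [ 548.1 -386.6  102.1] yaw 19.4 open 70.6 j6 25.8 F [ 1.2  0.7 -0.3]
-> d [ 0.1 -2.1 95.1] roll -0.001
```

View pics/s1.png

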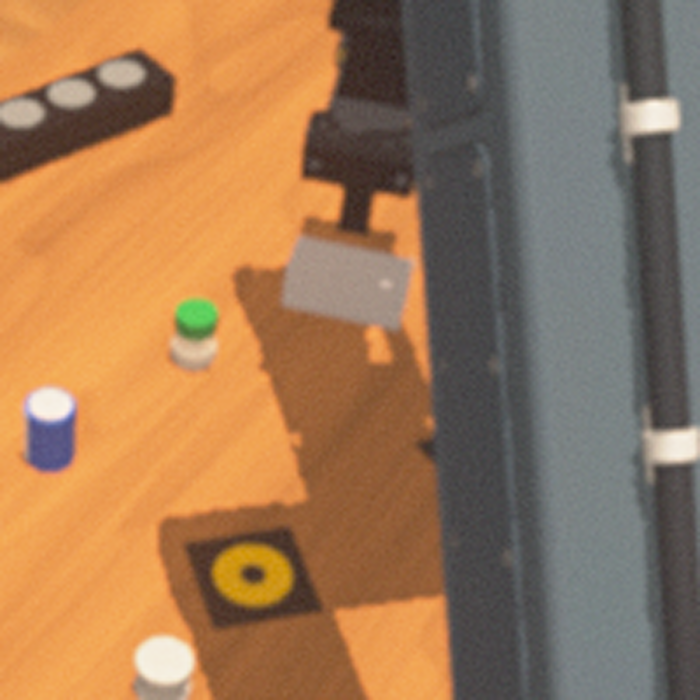

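The side crop shows the finger above the heatsink and the jar clear at crop (195,330). The two views agree to about 3 mm, so I'm descending.

```bash

python3 -m inch '[[70,0,-2,30,0],[70,0,-2,60,0],[70,0,-2,75,0],[70,0,-2,85,0],[70,0,-2,92,0],[70,0,-2,94,0],[70,0,-2,94,0]]' | grep -v rot
python3 go.py 547.5 -384.5 7 19.5
python3 -m inch '[[20,0,0,0,0],[20,0,0,0,0],[20,0,0,0,0],[20,0,0,0,0],[20,0,0,0,0],[20,0,0,0,0]]' | grep -v rot
```

```text
time_s: 2.3
position: [0.5483, -0.3856, 0.0087]
force: [-0.0, -0.1, 0.4]
opening: 0.808
t 2.3 pos [ 548.3 -385.6    8.7] yaw 19.4 open 70.3 j6 25.9 F [-0.  -0.1  0.4]
-> d [-0.4 -1.3  1.7] roll -0.001
time_s: 2.9
position: [0.5483, -0.3855, 0.0088]
force: [-0.1, -0.3, 1.5]
opening: 0.409
```

```bash

python3 -m inch '[[20,0,0,-20,0],[20,0,0,-50,0],[20,0,0,-90,0],[20,0,0,-125,0],[20,0,0,-125,0]]' | grep -v rot
python3 go.py 656.2 158 130 29.4
```

```text
time_s: 3.4
position: [0.5504, -0.3874, 0.1395]
force: [1.3, -0.9, -1.2]
opening: 0.412
t 3.4 pos [ 550.4 -387.4  139.5] yaw 19.4 open 35.8 j6 25.9 F [ 1.3 -0.9 -1.2]
-> d [ 281.1 -479.3    3.8] roll -0.174
```

```bash

python3 -m inch '[[20,26,-44,4,0],[20,51,-87,4,-0.03],[20,77,-131,4,-0.06],[20,102,-174,4,-0.09],[20,128,-218,4,-0.12],[20,153,-261,4,-0.15],[20,178,-305,4,-0.174],[20,204,-348,4,-0.174]]' | grep -v rot
python3 go.py 656.2 158 130 29.4
python3 - <<'E'
from h import *
p,d=vision.capture("side")
cv2.imwrite("pics/s2.png",cv2.cvtColor(p,cv2.COLOR_RGB2BGR))
E
```

```text
time_s: 4.2
position: [0.6254, 0.0082, 0.1298]
force: [0.1, -0.4, -1.3]
opening: 0.413
t 4.2 pos [625.4   8.2 129.8] yaw 29.4 open 35.9 j6 51.8 F [ 0.1 -0.4 -1.3]
-> d [ 100.4 -115.4   -1.8] roll 0.0
```

View pics/s2.png

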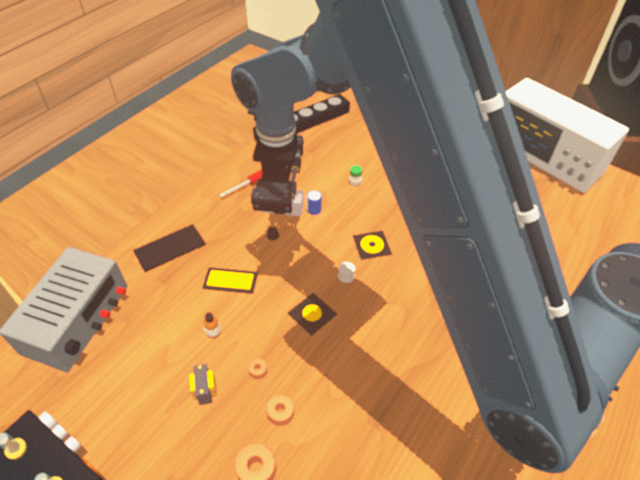

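The heatsink is in the gripper at about (292,203), and nothing else has been disturbed. Moving on to the pad.

```bash

python3 -m inch '[[20,30,-35,0,0],[20,60,-70,0,0],[20,85,-98,0,0],[20,100,-115,0,0],[20,100,-115,30,0],[20,100,-115,60,0],[20,100,-115,80,0],[20,100,-115,80,0]]' | grep -v rot
python3 go.py 656.2 158 13 29.4
```

```text
time_s: 5.05
position: [0.6534, 0.1652, 0.0441]
force: [-1.2, 0.3, -2.1]
opening: 0.406
t 5.05 pos [653.4 165.2  44.1] yaw 29.7 open 35.4 j6 65.6 F [-1.2  0.3 -2.1]
-> d [-1.1  7.4 31.2] roll 0.005
```

```bash

python3 -m inch '[[20,-1,7,10,0.005],[20,-1,7,18,0.005],[20,-1,7,24,0.005],[20,-1,7,24,0.005]]' | grep -v rot
python3 go.py 656.2 158 13 29.4
```

```text
time_s: 5.45
position: [0.6557, 0.1581, 0.0196]
force: [-0.6, 0.4, -1.4]
opening: 0.412
t 5.45 pos [655.7 158.1  19.6] yaw 29.4 open 35.9 j6 65.3 F [-0.6  0.4 -1.4]
-> d [0.4 0.3 6.6] roll -0.001
```

```bash
python3 - <<'E'
from h import *
p,d=vision.capture("side");s=bot.read_state();print(np.round(s["position"],4))
cv2.imwrite("pics/s3.png",cv2.cvtColor(cv2.resize(p[200:360,130:330],(750,600),interpolation=2),cv2.COLOR_RGB2BGR))
E
```

```text
[0.656  0.1583 0.0201]
```

View pics/s3.png

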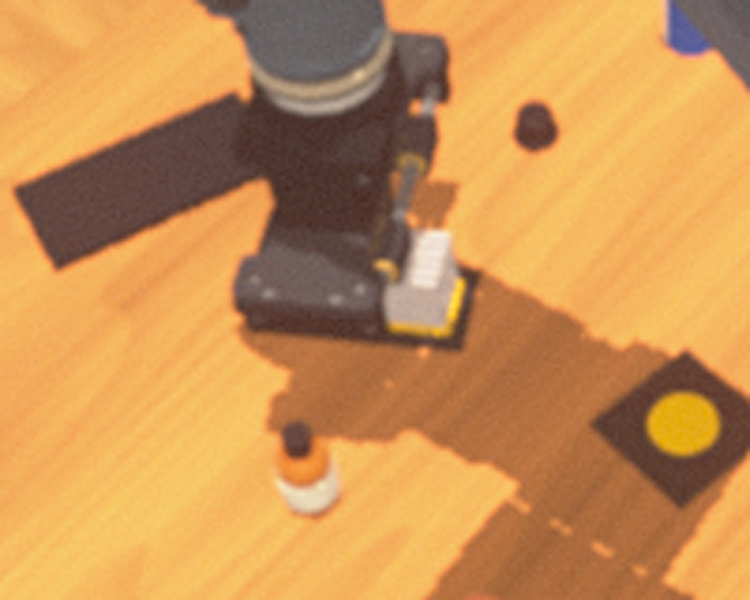

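The heatsink hovers over the bar, with yellow showing evenly round its near end at (425,320). The bottle at (305,480) is clear. Lowering and releasing.

```bash

python3 -m inch '[[20,0,0,4,0],[20,0,0,7,0],[20,0,0,7.5,0],[20,0,0,7.5,0]]' | grep -v rot
python3 -m inch '[[70,0,0,0,0],[70,0,0,0,0],[70,0,0,0,0],[70,0,0,0,0]]' | grep -v rot
python3 -m inch '[[70,0,0,-20,0],[70,0,0,-60,0],[70,0,0,-100,0],[70,0,0,-130,0],[70,0,0,-130,0]]' | grep -v rot
python3 go.py 525.9 374.3 120 137.8
```

```text
time_s: 5.9
position: [0.6562, 0.1584, 0.013]
force: [0.2, -0.9, -0.1]
opening: 0.418
time_s: 6.3
position: [0.6564, 0.1584, 0.0131]
force: [0.7, -0.7, -0.1]
opening: 0.693
time_s: 6.8
position: [0.6597, 0.1598, 0.1489]
force: [0.3, 0.2, 0.4]
opening: 0.802
t 6.8 pos [659.7 159.8 148.9] yaw 29.4 open 69.7 j6 65.3 F [0.3 0.2 0.4]
-> d [ -11.6 -252.9   25.5] roll -1.892
```

```bash

python3 -m inch '[[75,-2,-45,0,-0.14],[75,-4,-85,0,-0.28],[75,-6,-125,0,-0.42],[75,-8,-165,0,-0.56],[75,-10,-200,0,-0.70],[75,-12,-230,0,-0.84],[75,-12,-250,5,-0.98],[75,-12,-253,10,-1.12]]' | grep -v rot
python3 go.py 525.9 374.3 120 137.8
```

```text
time_s: 7.6
position: [0.5227, 0.3764, 0.1343]
force: [-0.6, -0.1, -0.1]
opening: 0.865
t 7.6 pos [522.7 376.4 134.3] yaw 94.1 open 75.2 j6 22.5 F [-0.6 -0.1 -0.1]
-> d [-2.2  2.9 14.4] roll -0.763
```

```bash

python3 -m inch '[[75,-2,3,5,-0.14],[75,-2,3,10,-0.28],[75,-2,3,14,-0.42],[75,-2,3,14,-0.56],[75,-2,3,30,-0.70],[75,-2,3,50,-0.763],[75,-2,3,54,-0.763]]' | grep -v rot
python3 go.py 525.9 374.3 10 137.8
python3 - <<'E'
from h import *
p,d=vision.capture("side")
cv2.imwrite("pics/s4.png",cv2.cvtColor(p,cv2.COLOR_RGB2BGR))
cv2.imwrite("pics/s4.png",cv2.cvtColor(cv2.resize(p[200:440,90:410],(800,600),interpolation=2),cv2.COLOR_RGB2BGR))
P=tops("side",d,(230,280,32),.015,.06);zt=np.percentile(P[:,2],90);Q=P[P[:,2]>zt-.006];print("hs",zt,rect(Q[:,:2]))
p,d=vision.capture("top");P=tops("top",d,(246,196,34),.015,.06);zt=np.percentile(P[:,2],90);Q=P[P[:,2]>zt-.008];print("hs top",zt,rect(Q[:,:2]))
E
```

```text
time_s: 8.3
position: [0.5242, 0.373, 0.0771]
force: [-1.2, -0.6, 0.2]
opening: 0.862
t 8.3 pos [524.2 373.   77.1] yaw 137.8 open 75.0 j6 -21.4 F [-1.2 -0.6  0.2]
-> d [ 0.4  2.3 67.1] roll -0.0
hs 0.03417079717333878 (array([612.9, 145.2]), array([23.,  2.]), -63.0)
hs top 0.04626901777288128 (array([655.6, 159.5]), array([89.9, 36.7]), 29.1)
```

View pics/s4.png

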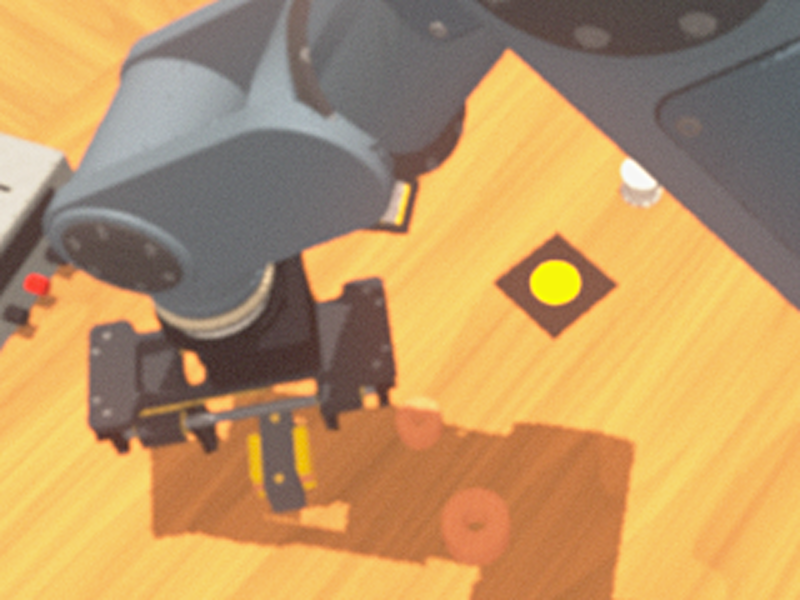

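The heatsink sits within 2 mm of its pad centre, at 29° and 46 mm on top. The transformer at (280,460) is square between the fingers. Descending and gripping.

```bash

python3 -m inch '[[75,0,2,25,0],[75,0,2,45,0],[75,0,2,58,0],[75,0,2,66,0],[75,0,2,67,0],[75,0,2,67,0]]' | grep -v rot
python3 -m inch '[[25,0,0,0,0],[25,0,0,0,0],[25,0,0,0,0],[25,0,0,0,0],[25,0,0,0,0],[25,0,0,0,0]]' | grep -v rot
python3 -m inch '[[25,0,0,-15,0],[25,0,0,-40,0],[25,0,0,-80,0],[25,0,0,-110,0],[25,0,0,-120,0],[25,0,0,-120,0]]' | grep -v rot
python3 go.py 380.4 -292.2 130 153.5
```

```text
time_s: 9.0
position: [0.5278, 0.3748, 0.0123]
force: [-0.1, -0.1, -0.4]
opening: 0.863
time_s: 9.6
position: [0.5275, 0.3745, 0.0124]
force: [-1.2, -1.1, 3.1]
opening: 0.484
time_s: 10.2
position: [0.5272, 0.3761, 0.1344]
force: [-0.0, 0.2, -3.3]
opening: 0.479
t 10.2 pos [527.2 376.1 134.4] yaw 137.7 open 41.7 j6 -21.3 F [-0.   0.2 -3.3]
-> d [-341.1 -593.1    7. ] roll -0.276
```

```bash

python3 -m inch '[[25,-20,-36,5,0],[25,-43,-76,5,-0.03],[25,-67,-117,5,-0.06],[25,-92,-160,5,-0.1],[25,-116,-202,5,-0.14],[25,-140,-244,5,-0.18],[25,-164,-286,5,-0.22],[25,-188,-328,5,-0.276]]' | grep -v rot
python3 - <<'E'
from h import *
for n,w,bw in(("top",(448,313,30),0),("side",(438,213,22),0)):
    p=np.load(f"pics/{n}0.npz")["p"];H=cv2.cvtColor(p,cv2.COLOR_RGB2HSV)
    k=big(cv2.inRange(H,(24,150,120),(34,255,255)),w);xy=np.float32(ray(n,k,.004)*1e4)
    m=cv2.moments(xy.reshape(-1,1,2));print(m["m10"]/m["m00"]/10,m["m01"]/m["m00"]/10,np.degrees(.5*np.arctan2(2*m["mu11"],m["mu20"]-m["mu02"])))
    k=big(cv2.inRange(H,(0,0,0),(180,255,70))|cv2.inRange(H,(24,150,120),(34,255,255)),w);print("black",rect(ray(n,k,.004)))
E
python3 go.py 380.4 -292.2 130 153.5
```

```text
time_s: 11.0
position: [0.4436, 0.0056, 0.1295]
force: [1.6, -0.7, -2.8]
opening: 0.477
381.0100196567363 -292.7597923708048 -28.294737000578976
black (array([ 379.6, -292.3]), array([79.3, 61.4]), -26.6)
380.4994631756125 -290.87585127423546 -26.733217623094433
black (array([ 379.9, -291.6]), array([60.9, 43.2]), -23.8)
t 11.0 pos [443.6   5.6 129.5] yaw 153.7 open 41.5 j6 -77.0 F [ 1.6 -0.7 -2.8]
-> d [ -75.5 -294.9    0.7] roll 0.003
```

Pad yaw is about -27°, so the target yaw is 153.

```bash

python3 -m inch '[[25,-11,-45,0,0],[25,-23,-90,0,0],[25,-35,-138,0,0],[25,-47,-185,0,0],[25,-58,-230,0,0],[25,-68,-265,0,0],[25,-75,-290,0,0.01],[25,-75,-295,5,0.01]]' | grep -v rot
python3 go.py 380.4 -292.2 50 153
python3 -m inch '[[25,0,0,10,0],[25,0,0,30,0],[25,0,0,60,0],[25,0,0,75,0],[25,0,0,75,0]]' | grep -v rot
python3 go.py 380.4 -292.2 17 153
```

```text
time_s: 11.8
position: [0.3798, -0.2957, 0.1248]
force: [0.4, -0.0, -1.9]
opening: 0.481
t 11.8 pos [ 379.8 -295.7  124.8] yaw 152.9 open 41.9 j6 -114.4 F [ 0.4 -0.  -1.9]
-> d [ 2.   3.5 74.7] roll -0.002
time_s: 12.3
position: [0.3788, -0.2924, 0.0467]
force: [-0.7, 0.9, -3.2]
opening: 0.483
t 12.3 pos [ 378.8 -292.4   46.7] yaw 152.9 open 42.0 j6 -114.5 F [-0.7  0.9 -3.2]
-> d [-1.2  0.8 29.8] roll -0.001
```

```bash

python3 -m inch '[[25,-1,1,10,0],[25,-1,1,20,0],[25,-1,1,26,0],[25,-1,1,29,0],[25,-1,1,30.5,0],[25,-1,1,30.5,0]]' | grep -v rot
python3 go.py 380.4 -292.2 17 153
```

```text
time_s: 12.9
position: [0.3805, -0.2921, 0.0166]
force: [-0.5, 0.4, -3.0]
opening: 0.479
t 12.9 pos [ 380.5 -292.1   16.6] yaw 152.9 open 41.6 j6 -114.4 F [-0.5  0.4 -3. ]
-> d [ 0.  -0.1 -0.4] roll -0.001
```

```bash
python3 - <<'E'
from h import *
p,d=vision.capture("side");s=bot.read_state();print(np.round(s["position"],4),s["force"])
cv2.imwrite("pics/s5.png",cv2.cvtColor(cv2.resize(p[140:290,340:540],(800,600),interpolation=2),cv2.COLOR_RGB2BGR))
E
```

```text
[ 0.3806 -0.2923  0.0166] [ 0.09313591 -0.0502697  -2.16648385]
```

View pics/s5.png

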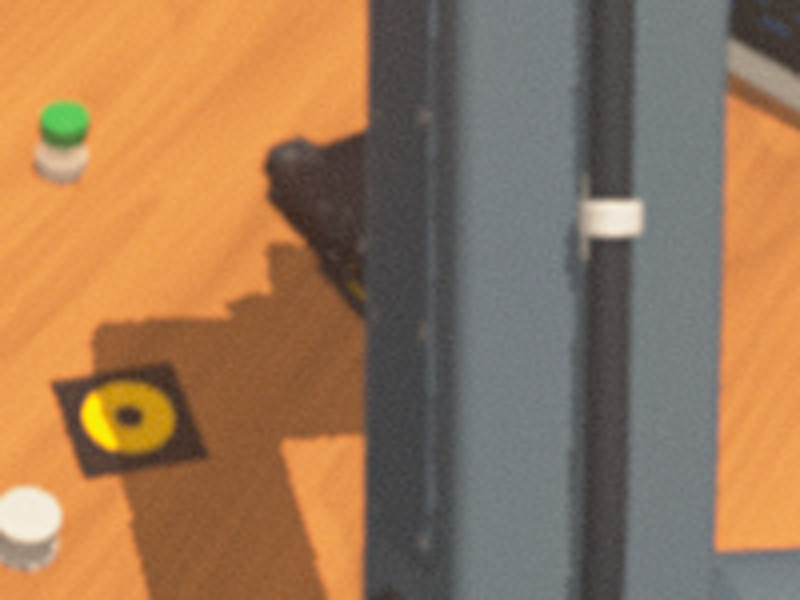

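The arm hides the pad in this view. The pose matches the target, so I'm lowering the last millimetre and releasing.

```bash

python3 -m inch '[[25,0,0,1,0],[25,0,0,1.5,0],[25,0,0,1.5,0]]' | grep -v rot
python3 -m inch '[[75,0,0,0,0],[75,0,0,0,0],[75,0,0,0,0],[75,0,0,0,0],[75,0,0,0,0]]' | grep -v rot
python3 -m inch '[[75,0,0,-15,0],[75,0,0,-50,0],[75,0,0,-90,0],[75,0,0,-115,0],[75,0,0,-115,0]]' | grep -v rot
python3 go.py 633.5 -120.6 110 153
```

```text
time_s: 13.25
position: [0.3805, -0.2923, 0.0164]
force: [-2.3, 1.3, 9.1]
opening: 0.48
time_s: 13.75
position: [0.3805, -0.2924, 0.0163]
force: [-0.1, -0.1, 0.9]
opening: 0.817
time_s: 14.25
position: [0.3813, -0.2939, 0.1343]
force: [0.3, 0.0, -0.1]
opening: 0.862
t 14.25 pos [ 381.3 -293.9  134.3] yaw 153.0 open 75.0 j6 -114.2 F [ 0.3  0.  -0.1]
-> d [-145.4  269.1   25.7] roll -0.001
```

```bash

python3 -m inch '[[70,-22,40,0,0],[70,-44,82,0,0],[70,-66,123,0,0],[70,-88,164,0,0],[70,-110,204,0,0],[70,-130,242,0,0],[70,-145,269,10,0],[70,-145,269,20,0]]' | grep -v rot
python3 go.py 633.5 -120.6 14 153
python3 - <<'E'
from h import *
p,d=vision.capture("top");P=tops("top",d,(448,313,30),.02,.08);zt=np.percentile(P[:,2],90);Q=P[P[:,2]>zt-.008];print("tr top",zt,rect(Q[:,:2]))
cv2.imwrite("pics/t6.png",cv2.cvtColor(p[150:360,220:540].repeat(2,0).repeat(2,1),cv2.COLOR_RGB2BGR))
E
```

```text
time_s: 15.05
position: [0.6361, -0.1177, 0.114]
force: [-0.9, -0.5, 0.2]
opening: 0.808
t 15.05 pos [ 636.1 -117.7  114. ] yaw 153.2 open 70.3 j6 -83.4 F [-0.9 -0.5  0.2]
-> d [  2.6  -3.7 100. ] roll 0.003
tr top 0.05066655884600468 (array([ 380.1, -291.7]), array([61. , 40.6]), -23.9)
```

View pics/t6.png

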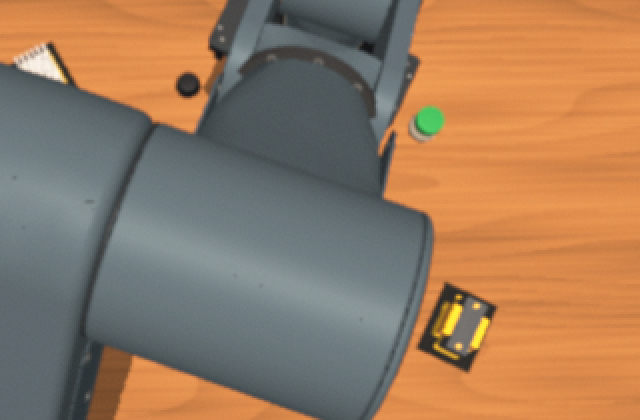

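The transformer at crop (465,325) stands on its plus within 1 mm, and the jar at (430,122) is untouched. Gripping the capacitor next.

```bash

python3 -m inch '[[70,3,-4,10,0],[70,3,-4,35,0],[70,3,-4,60,0],[70,3,-4,80,0],[70,3,-4,92,0],[70,3,-4,98,0],[70,3,-4,98,0]]' | grep -v rot
python3 go.py 633.5 -120.6 14 153
python3 -m inch '[[15,0,0,0,0],[15,0,0,0,0],[15,0,0,0,0],[15,0,0,0,0],[15,0,0,0,0],[15,0,0,0,0]]' | grep -v rot
python3 -m inch '[[15,0,0,-15,0],[15,0,0,-40,0],[15,0,0,-80,0],[15,0,0,-110,0],[15,0,0,-110,0]]' | grep -v rot
python3 go.py 462.4 122.9 120 153
```

```text
time_s: 15.8
position: [0.6275, -0.1217, 0.0128]
force: [0.7, 0.5, -0.5]
opening: 0.805
t 15.8 pos [ 627.5 -121.7   12.8] yaw 153.1 open 70.0 j6 -83.7 F [ 0.7  0.5 -0.5]
-> d [-4.9  3.7 -1.2] roll 0.001
time_s: 16.4
position: [0.6278, -0.1215, 0.0132]
force: [0.1, 0.4, 1.7]
opening: 0.397
time_s: 16.9
position: [0.6306, -0.1221, 0.1292]
force: [0.6, -1.2, -1.2]
opening: 0.394
t 16.9 pos [ 630.6 -122.1  129.2] yaw 153.1 open 34.3 j6 -83.8 F [ 0.6 -1.2 -1.2]
-> d [261.  142.3   4.1] roll 0.002
```

The grip is 4.9 mm off along tool x, so I'm adjusting the target to (458,125).

```bash

python3 -m inch '[[15,40,22,4,0],[15,80,44,4,0],[15,122,66,4,0],[15,164,89,4,0],[15,204,111,4,0],[15,240,131,4,0],[15,262,144,4,0],[15,266,144,4,0]]' | grep -v rot
python3 go.py 458 125.1 50 153
```

```text
time_s: 17.7
position: [0.4553, 0.1288, 0.1197]
force: [0.4, -0.9, -0.7]
opening: 0.393
t 17.7 pos [455.3 128.8 119.7] yaw 153.3 open 34.2 j6 -60.0 F [ 0.4 -0.9 -0.7]
-> d [-3.  -1.9 69.8] roll 0.005
```

```bash

python3 -m inch '[[15,-3,-2,15,0],[15,-3,-2,40,0],[15,-3,-2,65,0],[15,-3,-2,80,0],[15,-3,-2,80,0]]' | grep -v rot
python3 go.py 458 125.1 19 153
python3 - <<'E'
from h import *
p,d=vision.capture("side")
cv2.imwrite("pics/s7.png",cv2.cvtColor(cv2.resize(p[200:380,200:440],(800,600),interpolation=2),cv2.COLOR_RGB2BGR))
E
```

```text
time_s: 18.2
position: [0.4574, 0.124, 0.038]
force: [0.3, 0.2, -0.6]
opening: 0.396
t 18.2 pos [457.4 124.   38. ] yaw 153.3 open 34.5 j6 -60.2 F [ 0.3  0.2 -0.6]
-> d [ 0.2  1.3 19. ] roll 0.005
```

View pics/s7.png

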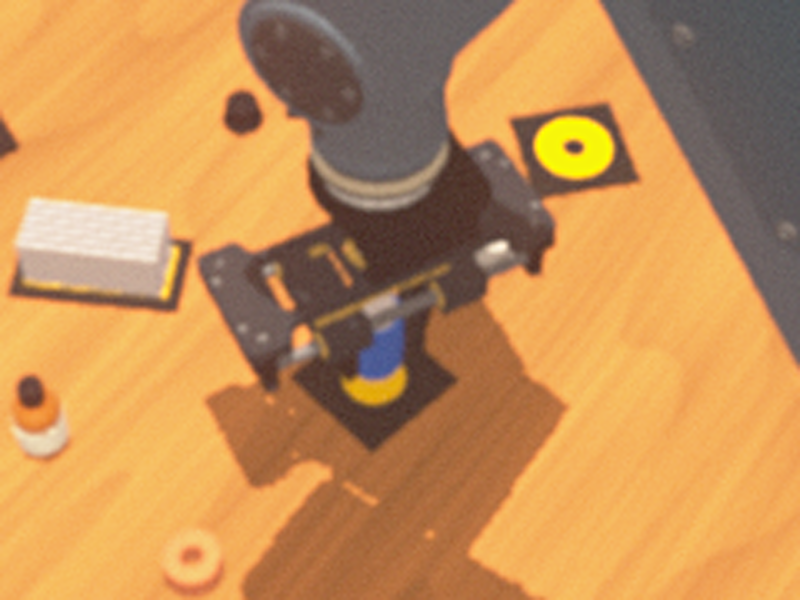

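The heatsink is square on its pad at (95,250). The can hangs over the disc at (375,385), and the white jar lies beyond finger reach. Lowering and releasing.

```bash

python3 -m inch '[[15,0,1,8,0],[15,0,1,15,0],[15,0,1,19,0],[15,0,1,21,0],[15,0,1,21.5,0],[15,0,1,21.5,0]]' | grep -v rot
python3 go.py 458 125.1 17 153
```

```text
time_s: 18.85
position: [0.4587, 0.1249, 0.0176]
force: [0.0, -0.5, -0.5]
opening: 0.39
t 18.85 pos [458.7 124.9  17.6] yaw 153.3 open 34.0 j6 -60.0 F [ 0.  -0.5 -0.5]
-> d [ 0.8 -0.1  0.6] roll 0.005
```

```bash

python3 -m inch '[[15,0,0,0.7,0],[15,0,0,0.7,0],[70,0,0,0.7,0],[70,0,0,0.7,0],[70,0,0,0.7,0],[70,0,0,0.7,0],[70,0,0,0.7,0]]' | grep -v rot
python3 -m inch '[[70,0,0,-20,0],[70,0,0,-60,0],[70,0,0,-100,0],[70,0,0,-120,0],[70,0,0,-120,0]]' | grep -v rot
python3 go.py 382.8 327.8 100 153
```

```text
time_s: 19.55
position: [0.4587, 0.1249, 0.0168]
force: [-0.2, -0.2, 0.2]
opening: 0.749
time_s: 20.05
position: [0.4595, 0.1263, 0.1396]
force: [-0.2, 0.5, -0.8]
opening: 0.804
t 20.05 pos [459.5 126.3 139.6] yaw 153.3 open 70.0 j6 -60.4 F [-0.2  0.5 -0.8]
-> d [159.8 145.6  36.3] roll 0.005
```

```bash

python3 -m inch '[[76,34,31,0,0],[76,68,62,0,0],[76,102,93,0,0],[76,134,122,0,0],[76,155,141,10,0],[76,160,146,36,0],[76,160,146,46,0],[76,160,146,46,0]]' | grep -v rot
python3 go.py 382.8 327.8 4 153
python3 - <<'E'
from h import *
for n,w in(("side",(280,408,17)),("top",(167,318,17))):
    p,d=vision.capture(n)
    if n=="side":cv2.imwrite("pics/s8.png",cv2.cvtColor(cv2.resize(p[240:480,170:490],(800,600),interpolation=2),cv2.COLOR_RGB2BGR))
    if n=="side":P=tops(n,d,(312,290,28),.02,.08);zt=np.percentile(P[:,2],90);Q=P[P[:,2]>zt-.006];print("cap",zt,rect(Q[:,:2]))
E
```

```text
time_s: 20.85
position: [0.3812, 0.327, 0.088]
force: [0.2, -0.2, 0.5]
opening: 0.869
t 20.85 pos [381.2 327.   88. ] yaw 153.3 open 75.6 j6 -33.7 F [ 0.2 -0.2  0.5]
-> d [ 0.4  1.9 84. ] roll 0.005Traceback (most recent call last):
  File "<stdin>", line 5, in <module>
    return _quantile_unchecked(
        a, q, axis, out, overwrite_input, method, keepdims, weights)
    return _ureduce(a,
                    func=_quantile_ureduce_func,
    ...<5 lines>...
                    overwrite_input=overwrite_input,
                    method=method)
    r = func(a, **kwargs)
    result = _quantile(arr,
                       quantiles=q,
    ...<2 lines>...
                       out=out,
                       weights=wgt)
    slices_having_nans = np.isnan(arr[-1, ...])
                                  ~~~^^^^^^^^^
IndexError: index -1 is out of bounds for axis 0 with size 0
```

View pics/s8.png

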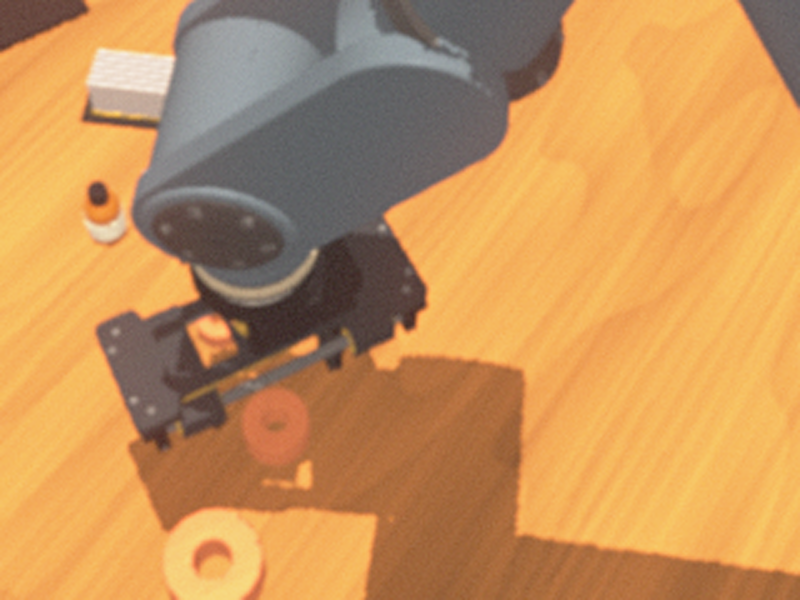

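The middle ring at (275,425) is under the jaws, and the arm hides the cap pad for now. Descending.

```bash

python3 -m inch '[[76,0,2,20,0],[76,0,2,40,0],[76,0,2,45,0],[76,0,2,45,0]]' | grep -v rot
python3 go.py 382.8 327.8 4 153
```

```text
time_s: 21.3
position: [0.3841, 0.3276, 0.044]
force: [-0.5, -0.6, 0.1]
opening: 0.876
t 21.3 pos [384.1 327.6  44. ] yaw 153.2 open 76.2 j6 -33.4 F [-0.5 -0.6  0.1]
-> d [ 1.9 -0.2 40. ] roll 0.003
```

```bash

python3 -m inch '[[76,1,0,15,0],[76,1,0,28,0],[76,1,0,35,0],[76,1,0,38,0],[76,1,0,38.5,0],[76,1,0,38.5,0]]' | grep -v rot
python3 go.py 382.8 327.8 4 153
python3 -m inch '[[30,0,0,0,0],[30,0,0,0,0],[30,0,0,0,0],[30,0,0,0,0],[30,0,0,0,0],[30,0,0,0,0]]' | grep -v rot
python3 -m inch '[[30,0,0,-15,0],[30,0,0,-40,0],[30,0,0,-80,0],[30,0,0,-120,0],[30,0,0,-130,0],[30,0,0,-130,0]]' | grep -v rot
python3 go.py 460.3 -109.5 130 153
```

```text
time_s: 21.9
position: [0.3838, 0.3277, 0.0057]
force: [0.4, 0.5, -0.5]
opening: 0.873
t 21.9 pos [383.8 327.7   5.7] yaw 153.2 open 75.9 j6 -33.0 F [ 0.4  0.5 -0.5]
-> d [ 1.  -0.3  1.7] roll 0.003
time_s: 22.5
position: [0.3838, 0.3277, 0.0058]
force: [1.0, -0.1, 1.9]
opening: 0.537
time_s: 23.1
position: [0.3829, 0.3298, 0.1373]
force: [-0.7, -1.1, -1.3]
opening: 0.535
t 23.1 pos [382.9 329.8 137.3] yaw 153.2 open 46.5 j6 -33.6 F [-0.7 -1.1 -1.3]
-> d [-267.1 -357.1   13. ] roll 0.003
```

```bash

python3 -m inch '[[30,-24,-32,5,0],[30,-50,-67,5,0],[30,-79,-106,5,0],[30,-108,-145,5,0],[30,-137,-184,5,0],[30,-166,-223,5,0],[30,-195,-262,5,0],[30,-222,-298,5,0]]' | grep -v rot
python3 -m inch '[[30,-20,-28,0,0],[30,-35,-47,0,0],[30,-42,-56,0,0],[30,-42,-56,0,0]]' | grep -v rot
python3 go.py 460.3 -109.5 50 153
```

```text
time_s: 23.9
position: [0.4453, -0.0382, 0.1352]
force: [1.1, 0.8, -1.0]
opening: 0.536
time_s: 24.3
position: [0.457, -0.1079, 0.1347]
force: [0.7, 0.9, -1.3]
opening: 0.537
t 24.3 pos [ 457.  -107.9  134.7] yaw 153.0 open 46.7 j6 -89.8 F [ 0.7  0.9 -1.3]
-> d [-2.5  0.2 84.7] roll -0.0
```

```bash

python3 -m inch '[[30,-2,0,20,0],[30,-2,0,50,0],[30,-2,0,80,0],[30,-2,0,100,0],[30,-2,0,105,0],[30,-2,0,105,0]]' | grep -v rot
python3 go.py 460.3 -109.5 10.5 153
python3 - <<'E'
from h import *
p,d=vision.capture("side")
cv2.imwrite("pics/s9.png",cv2.cvtColor(cv2.resize(p[150:360,180:460],(800,600),interpolation=2),cv2.COLOR_RGB2BGR))
E
```

```text
time_s: 24.9
position: [0.4589, -0.108, 0.0289]
force: [-0.2, -0.6, -0.3]
opening: 0.538
t 24.9 pos [ 458.9 -108.    28.9] yaw 153.1 open 46.8 j6 -89.7 F [-0.2 -0.6 -0.3]
-> d [-1.7 -0.7 18.4] roll 0.001
```

View pics/s9.png

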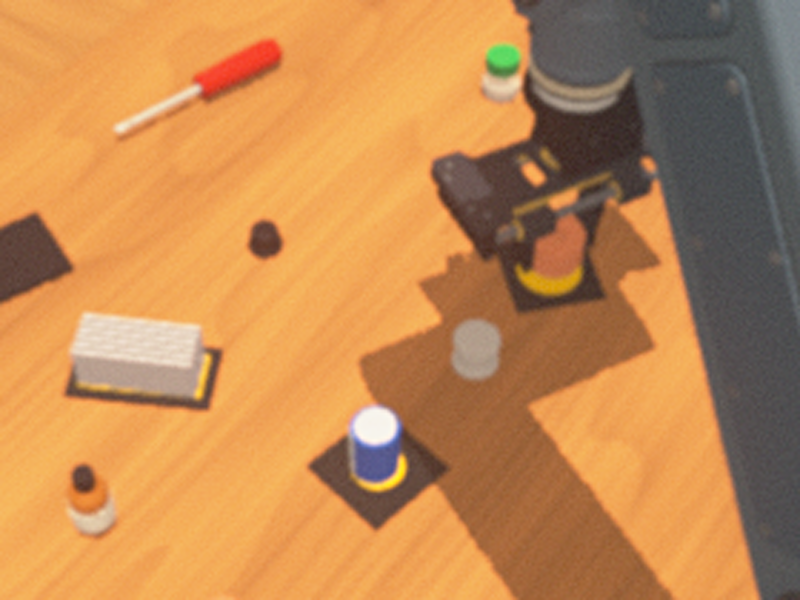

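The can stands on its disc at (377,450), slightly left of centre; I'll measure that after this. The choke is over its ring, so I'm lowering it.

```bash

python3 -m inch '[[30,-1.5,-0.5,7,0],[30,-1.5,-0.5,13,0],[30,-1.5,-0.5,17,0],[30,-1.5,-0.5,19,0],[30,-1.5,-0.5,20,0],[30,-1.5,-0.5,20,0]]' | grep -v rot
python3 -m inch '[[30,0,0,0,0],[80,0,0,0,0],[80,0,0,0,0],[80,0,0,0,0],[80,0,0,0,0],[80,0,0,0,0]]' | grep -v rot
python3 -m inch '[[80,0,0,-20,0],[80,0,0,-60,0],[80,0,0,-100,0],[80,0,0,-140,0],[80,0,0,-150,0],[80,0,0,-150,0]]' | grep -v rot
python3 go.py 300 -550 220 153
```

```text
time_s: 25.55
position: [0.4609, -0.1098, 0.0099]
force: [-0.6, 0.2, 1.7]
opening: 0.535
time_s: 26.15
position: [0.461, -0.1099, 0.0099]
force: [0.1, -0.4, -0.3]
opening: 0.879
time_s: 26.75
position: [0.4603, -0.1092, 0.1615]
force: [-0.2, 0.3, -0.3]
opening: 0.924
t 26.75 pos [ 460.3 -109.2  161.5] yaw 153.1 open 80.4 j6 -89.8 F [-0.2  0.3 -0.3]
-> d [ -57.7 -465.7  -56.7] roll 0.001
```

```bash

python3 -m inch '[[80,-6,-45,-40,0],[80,-12,-95,-56,0],[80,-18,-145,-56,0],[80,-24,-195,-56,0],[80,-30,-245,-56,0],[80,-36,-295,-56,0],[80,-42,-345,-56,0],[80,-48,-390,-56,0]]' | grep -v rot
python3 -m inch '[[80,-8,-40,0,0],[80,-10,-70,0,0],[80,-10,-70,0,0]]' | grep -v rot
cat > chk.py <<'E'
from h import *
W=dict(top=[("cap",(262,278,20)),("hs",(246,196,34)),("tr",(448,313,30)),("ch",(365,279,18)),("flux",(194,220,14)),("jar",(433,212,15))],side=[("cap",(312,302,22)),("hs",(230,275,34)),("tr",(438,208,24)),("ch",(372,240,18))])
for n in W:
    p,d=vision.capture(n)
    for nm,w in W[n]:
        P=tops(n,d,w,.015,.08)
        if len(P)<20: print(n,nm,"hidden");continue
        zt=np.percentile(P[:,2],90);Q=P[P[:,2]>zt-(.008 if n=="top" else .006)];print(n,nm,zt.round(4),len(Q),rect(Q[:,:2]))
    cv2.imwrite(f"pics/end_{n}.png",cv2.cvtColor(p,cv2.COLOR_RGB2BGR))
E
python3 chk.py
```

```text
time_s: 27.55
position: [0.3273, -0.4695, 0.2162]
force: [2.0, -0.0, 0.3]
opening: 0.927
time_s: 27.85
position: [0.302, -0.5399, 0.213]
force: [-0.0, 0.3, -0.0]
opening: 0.921
top cap 0.0571 207 (array([464.7, 123.2]), array([33.7, 33.6]), 23.8)
top hs 0.0469 294 (array([655.7, 159.5]), array([89.4, 36.7]), 29.0)
top tr 0.0506 408 (array([ 380. , -290.9]), array([60.1, 40.9]), -26.5)
top ch 0.035 319 (array([ 461.8, -108.7]), array([46.4, 44.2]), -1.2)
top flux 0.0618 43 (array([597.9, 271.7]), array([14.6, 13.4]), 4.6)
top jar 0.0474 153 (array([ 607.6, -265.3]), array([29.7, 29.5]), 43.6)
side cap 0.0556 213 (array([463.3, 123.9]), array([35.2, 34.1]), -30.3)
side hs 0.0447 596 (array([655.1, 160.9]), array([90.8, 39.9]), 27.8)
side tr 0.0488 225 (array([ 380.7, -289.6]), array([60.1, 40.6]), -30.9)
side ch 0.0335 245 (array([ 459.1, -106.4]), array([46.7, 46.1]), -40.9)
```

View pics/end_side.png

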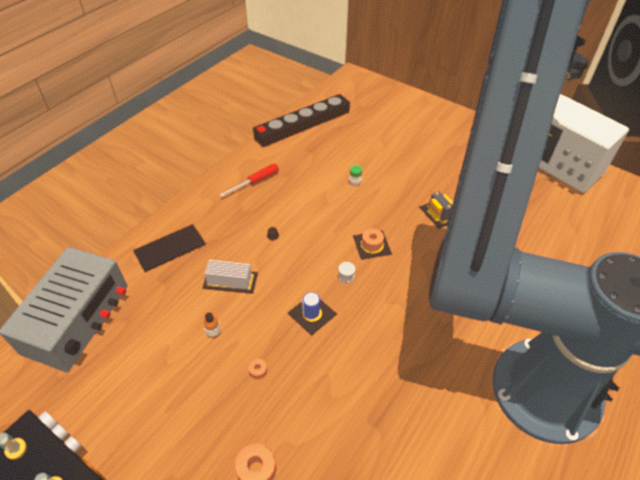

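View pics/end_top.png

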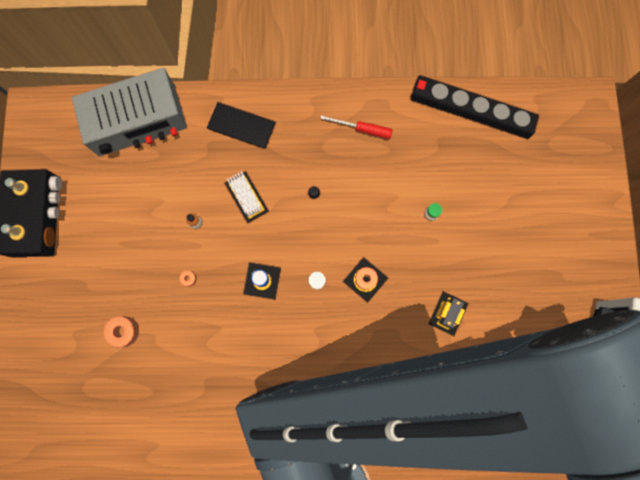

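All four parts are on their pads, within 3 mm of centre by the same camera. The bottle at (194,220) and the jar at (433,212) in the top view have not moved. The arm is clear, so I'm handing in.

```bash
python3 -m inch '[[80,0,0,0,0],[80,0,0,0,0]]' | grep time; python3 -c "
from rig import bot; print(bot.hand_in())"
```

```text
time_s: 28.15
the job is handed in; nothing more can be done
None
```

I moved all four parts to their own pads, set each down on its silhouette and released it. I handed the job in at about 28 s of the 115 s allowed; the hand-in reports no verdict.

- **Choke:** I used the middle of the three rings. They measured about 34, 46 and 66 mm.
- **Position:** in each camera, all four parts are within about 3 mm of their pad centres (limit 12 mm).
- **Long sides:** from the top view, the heatsink and transformer follow their silhouettes to about 1–2°. The side view gives 1.7° for the heatsink and about 4° for the transformer (limit 11.5°). The arm partly hid the transformer in that view.
- **Upright:** I didn't measure tilt. All four parts look upright in the last pictures, and their top heights are as expected on the 4 mm pads, allowing for the cameras reading 1–3 mm high.
- **Bottle and jar:** both measured within 1 mm of where they started.
- **Disagreements:** the two cameras differ by 1–3 mm on part positions, most on the choke. I gripped the capacitor about 5 mm off centre along the fingers and corrected for that when placing it.
- **Checks:** none failed. Two side views, while placing the transformer and just after placing the capacitor, were blocked by the arm, so I checked both parts again later.

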